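Move a glass dip plate from the leaning stand into the canister

ROBOT

A 6-joint arm with a two-finger parallel gripper is mounted at the origin on the work surface. World frame = base frame: x ahead of the robot, y to its left, z up, the work surface at z = 0. Lengths are in m, angles in rad, forces in N, time in s.
With the tool pointing down it reaches from about 0.35 to 1 m from the base axis. Payload 7.1 kg.
Tool frame: the origin (TCP) lies at the very end of the fingers, on their centre line; the grasp point (between the pads) lies 19 mm behind it; x points along the fingers, y is the direction in which the jaws open and shut, and the axes are right-handed (so a half turn about x gives the same grasp; the last joint's range is limited). The gripper opens to 85 mm and grips with 20 to 120 N. Pads are 22 mm wide; open, the fingers measure 114 mm over their backs; the gripper's body (76 mm by 85 mm) begins 54 mm behind the grasp point. The pads swing forward as they close: fully open they stand 13 mm farther back than shut.
Start: joints at [1.127, 0.423, 1.63, -0, 1.089, -0.019], TCP at [0.258, 0.569, 0.231] pointing down, gripper open.
Joint ranges: [-3, 3], [-0.9, 2.11], [0.09, 2.58], [-1.31, 4.45], [0.11, 2.69], [-2.54, 2.54]. Speed limits (rad/s): [2.39, 2.39, 3.01, 3.14, 3.14, 3.14].

INTERFACE

Orientations are given as [roll, pitch, yaw] about the fixed x, y, z axes, in that order (R = Rz(yaw) Ry(pitch) Rx(roll)).
In Python, from rig import manip gives the robot as it stands.
- The arm moves only by the tool jog_arm, never from a script. Its argument "moves" is a list of rows, each an object of numbers: "x", "y", "z": the shift along the tool's x, y, z in cm; "roll": the turn about the tool's x in degrees; "jaw": the finger opening in cm, from 0 to 8.54. A call has 1 to 10 rows; each row is the pose to reach, as a shift and turn from the pose commanded when the call began, along the tool's axes at that moment; what a row does not reach only later rows make up. A row lasts 1/12 s, in which the tool goes at most 41.7 mm and 7.16 degrees, less where a joint would pass 70% of its speed; a pose out of reach is approached as far as the arm can. A call with a gripper value outside its range is refused whole. The fingers move at their own pace and stop on an object; "squeeze" is the grip in N (left out, the last holds). Time passes only in rows, so rows that repeat a pose let the fingers close. It gives the time, the measured TCP pose, the force and the opening at its end, in the units of the state.
- manip.state(): the state, without advancing time (a new reading comes with each control period).
- manip.read_camera(name): name is "side" or "top"; returns the picture (384x512x3 uint8, red, green, blue); there is no depth.
- manip.camera_model(name): a dict with "camera_matrix" (3x3 intrinsics, pixels), "R" (3x3) and "t" (3): a world point X has camera coordinates R X + t. Camera axes: x right, y down, z forward; pixel columns grow to the right and rows downward; lengths in m; the calibration is good to about 2 mm. A picture is of the moment at which its call begins. camera_model takes no time and is no camera call.
- manip.finish_job(): hands the job in, once; it reports no verdict.
The state is a dict: "t": time; "qpos": joint angles; "dq": joint speeds; "joint_torque": joint torques, N m; "eef_pos": TCP position; "tool_rot": TCP orientation; "wrist_force": force on the tool from outside, world axes, zero at the start; "ft_torque": the same for the moment, N m; "width": opening from 0.0 (shut) to 1.0 (fully open).
Only numpy, scipy, OpenCV 4.12 (cv2) and the standard library are available. Lean on these libraries where they do the work, as an engineer would, in place of code of your own. Each camera call takes 0.05 s, during which the arm holds its last target. There are 200 camera calls.

TASK

Draw the glass plate with the plain upright handle out of the light wooden stand, straight along its leaning slot so that the stand neither tips nor shifts and the other plates stay in it. Feed it glass first through the narrow throat of the steel canister, lower it gently by feel until it stands on the inner floor, which is set at a different height each time, and let go without dropping it or pushing that floor down. Leave the brush, the reel and the small tin where they are.

Things in the scene. Friction and masses are not known exactly. Their poses are not given: they have to be found in the camera images.
- slide_handle (a point): Handle centre of the plate to move (75 g): an upright aluminium block 24 mm wide (x), 12 mm thick (y), 36 mm tall (z), without crossbar; grip it across the 12 mm. Axes are the plate's: z up the plate from foot to handle, x across its width, y through its thickness. In the stand z leans 0.35 rad from vertical towards stand -x; the plate comes out along its own z
- slide_foot (a point): Middle of the bottom edge of the same plate, 131 mm below the handle centre along plate z; same axes. The glass is 36 mm wide, 6 mm thick and runs 106 mm up from here; then comes a metal strip 7 mm high, 36 mm wide and 10 mm thick, then the handle from 113 to 149 mm
- stand: Loose light wooden stand (110 g), origin under the centre of its base, 104 (x) by 136 (y) by 8 mm. Three slots 48 mm apart along y (-48, 0, 48), 72 mm deep along their axis, each with a plate at about 1.5 mm play; which holds which varies. All lean 0.35 rad from vertical towards stand -x, floors at x = 22, z = 23 mm. About 1 N sideways at a handle tips it
- tee_a_bar (a point): Crossbar centre of one of the two other plates in the stand, same glass as the plate to move but with a T handle: bar 44 mm (plate x) by 12 mm by 12 mm, 131 mm from its foot. Stays in the stand
- tee_b_bar (a point): Crossbar centre of the second T-handled plate, identical. Stays in the stand
- canister: Fixed steel canister, 104 mm across, origin under its centre; ribbed grey lid, top 106 mm up. On it a throat: opening 41 mm along canister x by 10.6 mm along y, centred, walls 5 mm, straight from 120 to 80 mm above the bench; wide inside below. Its level inner floor, 18 to 56 mm above the bench anew each run, cannot be seen, only felt; friction holds it, about 6 N pushes it down
- mouth (a point): Centre of the throat's upper rim, 120 mm above the bench; axes of the canister
- brush: White plastic dust brush lying along its x on the bench between stand and canister; handle 22 mm thick from 60 mm behind the origin, head and bristles to 125 mm ahead of it; origin under the handle
- reel: Aluminium film reel lying flat, 90 mm in diameter, 35 mm high, origin under its centre
- tin: Small closed steel tin, 60 mm in diameter, 60 mm high, origin under its centre
Things that resemble listed ones, but are neither listed nor needed, are in the scene too. What is shaped like the canister but blue or pink is not meant.

How it is judged:
By the outcome, as a careful person would: the job done as asked, in the order asked, and still so for the second after the job is handed in, with the robot touching nothing.
It also fails if it takes over 64 s, if anything falls off the work surface, if the arm or the gripper's body presses on something with over 40 N, if the wrist force passes 120 N, or if a joint passes its speed limit or range.

## Working session

There is one attempt and no reset: what is moved stays moved. The work goes in short steps, Python scripts to look and compute and a tool call to move; the robot and the scene stay as the last step left them, time stands still between calls to the robot, and variables do not carry over. Pictures are saved under pics/ and viewed, about 8 in all and at most 12, crops included, and the job is handed in when it is done.

Besides the shell and the picture viewer there is one more tool, called by a JSON object that holds its "api" and its "payload". jog_arm: Moves the arm, as the interface text tells. Its arguments: {"type":"object","properties":{"moves":{"type":"array"},"squeeze":{"type":"number"}},"required":["moves"]}

```bash
mkdir -p pics; ls; python3 - <<'E'
from rig import manip
import cv2,numpy as np
s=manip.state();print(s)
for n in("side","top"):
    im=manip.read_camera(n);cv2.imwrite(f"pics/{n}0.png",im[...,::-1])
    c=manip.camera_model(n);print(n,c)
E
```

```text
pics
{'t': 0.0, 'qpos': array([ 1.12697696e+00,  4.23868073e-01,  1.63069999e+00,  4.39122567e-06,
        1.08862016e+00, -1.89881722e-02]), 'dq': array([-0.00037068, -0.00051643, -0.00155153, -0.00070485,  0.00212522,
       -0.000801  ]), 'joint_torque': array([-1.72144690e-03, -5.57387924e+01, -2.81747639e+01, -2.84916769e-04,
        7.58275331e-03, -8.99589821e-06]), 'eef_pos': array([0.2573324 , 0.56895052, 0.23052477]), 'tool_rot': array([-1.59222082,  1.56920076, -2.01705405]), 'wrist_force': array([-0.13463561,  0.72946731,  0.86174012]), 'ft_torque': array([ 0.03299726, -0.059293  , -0.0063302 ]), 'width': 0.999704999450475}
side {'camera_matrix': array([[455.04578177,   0.        , 253.38414959],
       [  0.        , 455.04578177, 190.21576835],
       [  0.        ,   0.        ,   1.        ]]), 'R': array([[-0.86405321, -0.50301321, -0.01974224],
       [-0.36766601,  0.65737655, -0.65778247],
       [ 0.34385136, -0.5611005 , -0.75294918]]), 't': array([0.48924938, 0.35264817, 0.76309676])}
top {'camera_matrix': array([[401.16328996,   0.        , 248.79417181],
       [  0.        , 401.16328996, 190.28961847],
       [  0.        ,   0.        ,   1.        ]]), 'R': array([[-0.03506893, -0.9993727 , -0.00493774],
       [-0.97571894,  0.03530692, -0.21616193],
       [ 0.21620067, -0.00276272, -0.97634504]]), 't': array([-0.05555356,  0.63150248,  0.939043  ])}
```

```bash
python3 - <<'E'
import cv2
for n in("side","top"):
    im=cv2.imread(f"pics/{n}0.png");cv2.imwrite(f"pics/{n}0b.png",cv2.resize(im,(800,600),interpolation=cv2.INTER_CUBIC))
E
```

```text
(no output)
```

View pics/side0b.png

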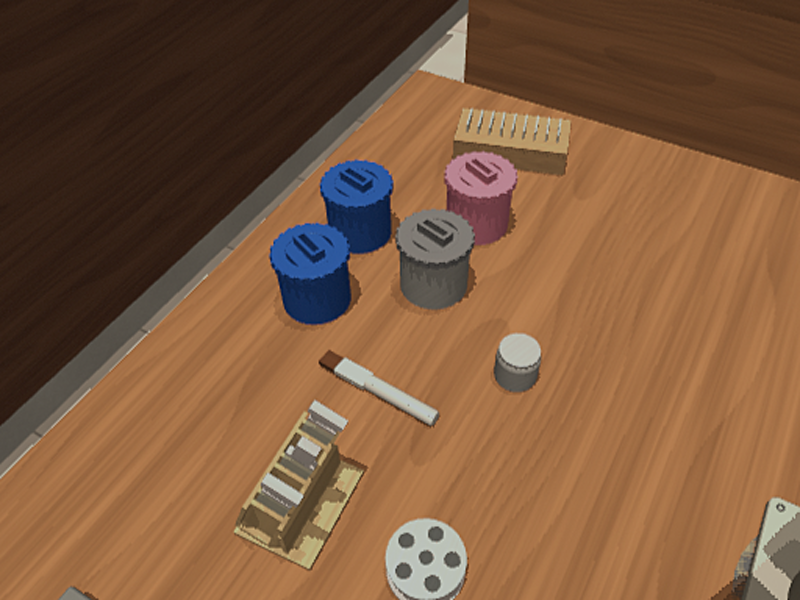

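View pics/top0b.png

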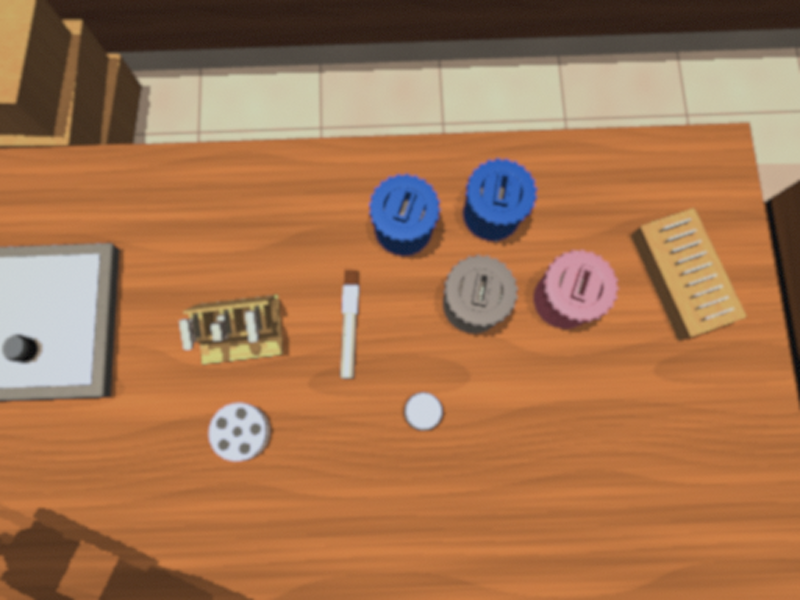

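The side view shows the stand near (300,490), with handles at (328,415), (305,452) and (282,492). The top view has the handles at (187,333), (218,327) and (252,325). The grey canister is at (435,240) side and (482,290) top. Blue and pink canisters are decoys, and so is the rack at the far end. Candidates for the plain handle are those three handles; the middle one looks small and without a bar. I'll check it in a close crop.

```bash
python3 - <<'E'
import cv2,numpy as np
s=cv2.imread("pics/side0.png");t=cv2.imread("pics/top0.png")
# crops: side x145-245,y250-370 ; top x105-195,y180-240 ; canisters
def c(im,x,y,w,h,k):return cv2.resize(im[y:y+h,x:x+w],None,fx=k,fy=k,interpolation=cv2.INTER_CUBIC)
a=c(s,145,250,100,75,4);b=c(t,105,178,100,75,4)
d=c(s,240,120,80,60,5);e=c(t,270,150,80,60,5)
cv2.imwrite("pics/crop1.png",np.vstack([np.hstack([a,b]),np.hstack([d,e])]))
E
```

```text
(no output)
```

View pics/crop1.png

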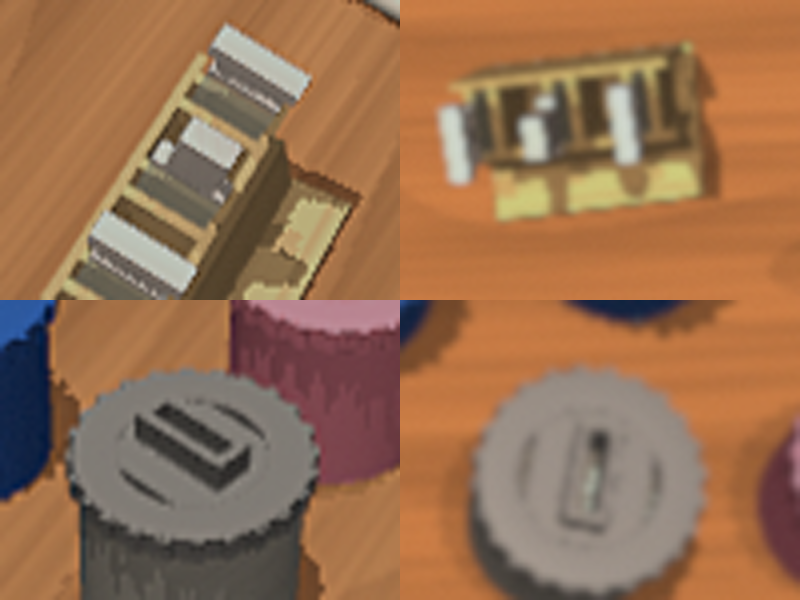

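The crop confirms it: the middle plate has the plain handle, with its top near side px (197,286). The outer two carry T bars. The grey canister's throat is clear. Next I fit the stand and canister poses with wireframe overlays.

```bash
cat > h.py <<'E'
import numpy as np,cv2
from rig import manip
from scipy.optimize import least_squares
from scipy.spatial.transform import Rotation as Ro
M={n:manip.camera_model(n) for n in("side","top")}
def proj(n,X):
    m=M[n];c=np.atleast_2d(X)@m["R"].T+m["t"];p=c@m["camera_matrix"].T;return p[:,:2]/p[:,2:]
def tri(ps,pt):
    return least_squares(lambda X:np.r_[proj("side",X)[0]-ps,proj("top",X)[0]-pt],[.6,.2,.1])
def pose(v,P):  # v=x,y,yaw ; local points
    c,s=np.cos(v[2]),np.sin(v[2]);P=np.atleast_2d(P);return P@np.array([[c,s,0],[-s,c,0],[0,0,1]])+[v[0],v[1],0]
L=.35;zx=np.array([-np.sin(L),0,np.cos(L)]);xx=np.array([np.cos(L),0,np.sin(L)])
def plate(slot,x,y,z): return np.array([.022,slot,.023])+x*xx+np.array([0,y,0])+z*zx
def tool():
    s=manip.state();return s,Ro.from_euler('xyz',s["tool_rot"]).as_matrix()
def box(f,x,y,z0,z1):
    return [[f(sx*x,sy*y,z) for sx,sy in((-1,-1),(1,-1),(1,1),(-1,1),(-1,-1))] for z in(z0,z1)]
def draw(im,n,v,lines,k,o,col):
    for l in lines:
        p=((proj(n,pose(v,np.array(l)))-o+.5)*k-.5)
        cv2.polylines(im,[np.round(p*8).astype(int)],False,col,1,cv2.LINE_AA,3)
E
cat > fit.py <<'E'
from h import *
ks=lambda a,b:np.array([145+a/4-.375,250+b/4-.375]);kt=lambda a,b:np.array([105+(a-400)/4-.375,178+b/4-.375])
S=[(-.048,.137,ks(261,62),kt(625,125)),(0,.149,ks(210,144),kt(533,138)),(.048,.137,ks(144,251),kt(455,145))]
for s,z,a,b in S:
    r=tri(a,b);print("tri",r.x.round(4),r.cost.round(2))
f=lambda v:np.concatenate([np.r_[proj("side",pose(v,plate(s,0,0,z)))[0]-a,proj("top",pose(v,plate(s,0,0,z)))[0]-b] for s,z,a,b in S])
r=least_squares(f,[.6,.2,0]);v=r.x;print("stand",v.round(4),r.fun.round(1))
cs=lambda a,b:np.array([240+a/5-.4,120+(b-300)/5-.4]);ct=lambda a,b:np.array([270+(a-400)/5-.4,150+(b-300)/5-.4])
a,b=cs(193,428),ct(588,478);print("mouth tri",tri(a,b).x.round(4))
Q=[((-.0255,-.0103),)]
r=least_squares(lambda w:np.r_[proj("side",[w[0],w[1],.12])[0]-a,proj("top",[w[0],w[1],.12])[0]-b],[.6,0]);print(r.x,r.fun)
c=np.r_[r.x,0]
# throat yaw from side rim long edge (168,385)-(250,455)
for d in np.arange(-.4,.5,.1):
    p=proj("side",pose([*c[:2],d],[[-.0255,0,.12],[.0255,0,.12]]));q=proj("top",pose([*c[:2],d],[[-.0205,0,.12],[.0205,0,.12]]));
    g=lambda p:np.degrees(np.arctan2(*(p[0]-p[1])[::-1])).round(1);print(d.round(1),g(p),g(q))
np.save("v.npy",v);np.save("c.npy",c)
E
python3 fit.py
```

```text
tri [0.5762 0.1258 0.1441] 0.0
tri [0.5675 0.1747 0.1571] 0.06
tri [0.5673 0.2225 0.1462] 0.01
stand [0.5947 0.1775 0.0851] [ 0.2 -1.1 -1.5  0.4  0.2 -1.2 -0.8  0.6 -0.  -0.8 -1.1  0.4]
mouth tri [ 0.6257 -0.2173  0.1208]
[ 0.62589898 -0.21768356] [ 0.21726066  0.18809248  0.00154752 -0.28162005]
-0.4 40.7 109.8
-0.3 35.2 103.8
-0.2 30.1 97.9
-0.1 25.3 92.0
-0.0 20.7 86.1
0.1 16.4 80.2
0.2 12.2 74.4
0.3 8.2 68.7
0.4 4.2 63.0
```

```bash
cat > ov.py <<'E'
from h import *
import sys
v=np.load("v.npy");c=np.load("c.npy")
def sl():
    o=[]
    for s,t in((-.048,1),(0,0),(.048,1)):
        f=lambda x,y,z:plate(s,x,y,z)
        o+=box(f,.022,.006,.125,.137) if t else box(f,.012,.006,.113,.149)+box(f,.018,.005,.106,.113)
    o+=[[(a*.052,b*.068,z) for a,b in((-1,-1),(1,-1),(1,1),(-1,1),(-1,-1))] for z in(0,.008)]
    return o
g=lambda x,y,z:(x,y,z)
cl=box(g,.0255,.0103,.106,.12)[1:]+box(g,.0205,.0053,.08,.12)[1:]+[[(.052*np.cos(a),.052*np.sin(a),.106) for a in np.linspace(0,6.3,60)]]
def mk(side,top,out):
    T=[]
    for n,im,o,l,w in(("side",side,(145,250),sl(),v),("top",top,(110,178),sl(),v),("side",side,(248,130),cl,c),("top",top,(280,155),cl,c)):
        k=4 if l is not cl else 6
        W,H=400//k,300//k
        cr=cv2.resize(im[o[1]:o[1]+H,o[0]:o[0]+W],(400,300),interpolation=cv2.INTER_CUBIC)
        draw(cr,n,w,l,k,np.array(o),(0,0,255));T.append(cr)
    cv2.imwrite(out,np.vstack([np.hstack(T[:2]),np.hstack(T[2:])]))
if __name__=="__main__":
    c[2]=-.28;np.save("c.npy",c)
    mk(cv2.imread("pics/side0.png"),cv2.imread("pics/top0.png"),"pics/ov1.png")
E
python3 ov.py
```

```text
(no output)
```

View pics/ov1.png

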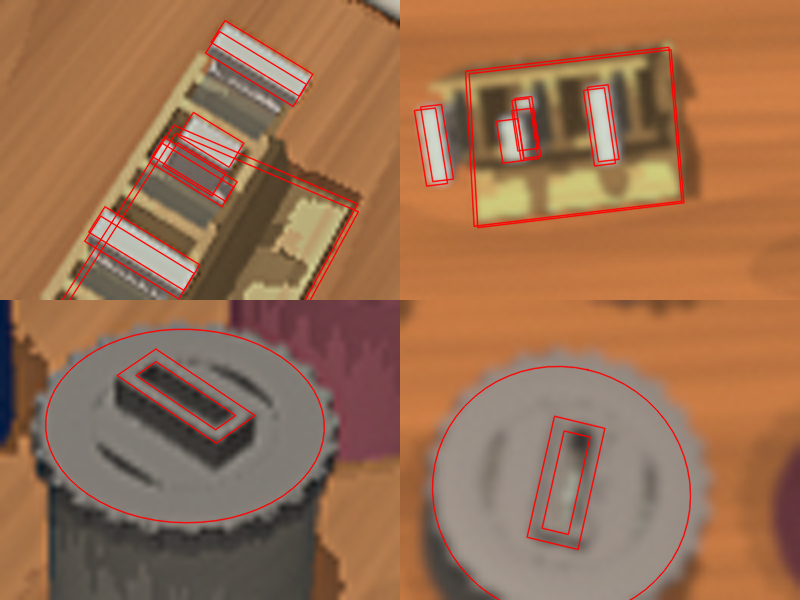

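The overlays fit: stand at (0.595, 0.178), yaw 0.085; canister at (0.626, -0.218), yaw about -0.28. Edges agree to about 1-2 mm, so the heights in the text hold. Now I work out the approach move.

```bash
cat >> h.py <<'E'
def shift(target,yaw=None):
    """cm shift in tool axes and roll deg (tool y -> world yaw direction of y axis, mod pi)"""
    s,R=tool();d=R.T@(np.array(target)-s["eef_pos"])*100;r=None
    if yaw is not None:
        yd=R.T@np.array([-np.sin(yaw),np.cos(yaw),0]);r=np.degrees(np.arctan2(yd[2],yd[1]));r=(r+90)%180-90
    print("t",round(s["t"],2),"tcp",s["eef_pos"].round(4),"F",s["wrist_force"].round(2),"w",round(s["width"],3),"x/y/z cm",d.round(2),"roll",r if r is None else round(r,2));return d,r
E
python3 - <<'E'
from h import *
v=np.load("v.npy");s,R=tool();print(R.round(3))
hc=pose(v,plate(0,0,0,.131))[0];print("handle",hc)
print("foot",pose(v,plate(0,0,0,0))[0])
shift(hc+[0,0,.08],v[2]);shift(hc+[0,0,-.017],v[2])
E
```

```text
[[-0.001  0.412  0.911]
 [-0.001  0.911 -0.412]
 [-1.    -0.001 -0.   ]]
handle [0.57186544 0.1755633  0.14605783]
foot [0.61662268 0.17937922 0.023     ]
t 0.1 tcp [0.2574 0.569  0.2306] F [ 0.62 -0.06  0.23] w 0.997 x/y/z cm [  0.49 -22.89  44.87] roll -29.21
t 0.1 tcp [0.2574 0.569  0.2306] F [ 0.62 -0.06  0.23] w 0.997 x/y/z cm [ 10.19 -22.87  44.87] roll -29.21
```

{"api": "jog_arm", "payload": {"moves": [{"x": 0.5, "y": -11.5, "z": 22.5, "roll": -29.2, "jaw": 3.4}, {"x": 0.5, "y": -11.5, "z": 22.5, "roll": -29.2, "jaw": 3.4}, {"x": 0.5, "y": -22.9, "z": 44.9, "roll": -29.2, "jaw": 3.4}, {"x": 0.5, "y": -22.9, "z": 44.9, "roll": -29.2, "jaw": 3.4}, {"x": 0.5, "y": -22.9, "z": 44.9, "roll": -29.2, "jaw": 3.4}, {"x": 0.5, "y": -22.9, "z": 44.9, "roll": -29.2, "jaw": 3.4}, {"x": 0.5, "y": -22.9, "z": 44.9, "roll": -29.2, "jaw": 3.4}, {"x": 0.5, "y": -22.9, "z": 44.9, "roll": -29.2, "jaw": 3.4}, {"x": 0.5, "y": -22.9, "z": 44.9, "roll": -29.2, "jaw": 3.4}, {"x": 0.5, "y": -22.9, "z": 44.9, "roll": -29.2, "jaw": 3.4}], "squeeze": 20}}

```text
t: 0.93
eef_pos: [0.5141, 0.2475, 0.2269]
tool_rot: [-2.962, 1.57, -2.877]
wrist_force: [0.8, 0.8, 1.1]
width: 0.398
```

{"api": "jog_arm", "payload": {"moves": [{"x": 0}, {"x": 0}, {"x": 0}, {"x": 0}]}}

```text
schema error: expected keys x, y, z, roll, jaw
```

```bash
python3 - <<'E'
from h import *
v=np.load("v.npy");hc=pose(v,plate(0,0,0,.131))[0]
shift(hc+[0,0,-.017],v[2])
E
```

```text
t 0.93 tcp [0.5141 0.2475 0.2269] F [0.82 0.84 1.13] w 0.398 x/y/z cm [ 9.78 -7.66  5.15] roll -0.01
```

{"api": "jog_arm", "payload": {"moves": [{"x": 0, "y": -7.7, "z": 5.1, "roll": 0, "jaw": 3.4}, {"x": 0, "y": -7.7, "z": 5.1, "roll": 0, "jaw": 3.4}, {"x": 0, "y": -7.7, "z": 5.1, "roll": 0, "jaw": 3.4}, {"x": 2, "y": -7.7, "z": 5.1, "roll": 0, "jaw": 3.4}, {"x": 4, "y": -7.7, "z": 5.1, "roll": 0, "jaw": 3.4}, {"x": 5.5, "y": -7.7, "z": 5.1, "roll": 0, "jaw": 3.4}, {"x": 5.5, "y": -7.7, "z": 5.1, "roll": 0, "jaw": 3.4}, {"x": 5.5, "y": -7.7, "z": 5.1, "roll": 0, "jaw": 3.4}]}}

```text
t: 1.6
eef_pos: [0.5699, 0.1771, 0.1713]
tool_rot: [-2.971, 1.568, -2.886]
wrist_force: [-0.1, -0.1, 0.0]
width: 0.397
```

```bash
python3 - <<'E'
from h import *
v=np.load("v.npy");hc=pose(v,plate(0,0,0,.131))[0]
shift(hc+[0,0,-.017],v[2]);s,R=tool();print(R.round(4))
im=[]
for n,o in(("side",(150,230)),("top",(100,160))):
    i=manip.read_camera(n)[...,::-1];cv2.imwrite(f"pics/{n}1.png",i)
    im.append(cv2.resize(i[o[1]:o[1]+120,o[0]:o[0]+80],(400,600),interpolation=cv2.INTER_CUBIC))
cv2.imwrite("pics/ap.png",np.hstack(im))
E
```

```text
t 1.6 tcp [0.5699 0.1771 0.1713] F [-0.14 -0.14  0.05] w 0.397 x/y/z cm [ 4.22 -0.17  0.19] roll -0.0
[[-2.400e-03 -8.490e-02  9.964e-01]
 [-6.000e-04  9.964e-01  8.490e-02]
 [-1.000e+00 -4.000e-04 -2.500e-03]]
```

View pics/ap.png

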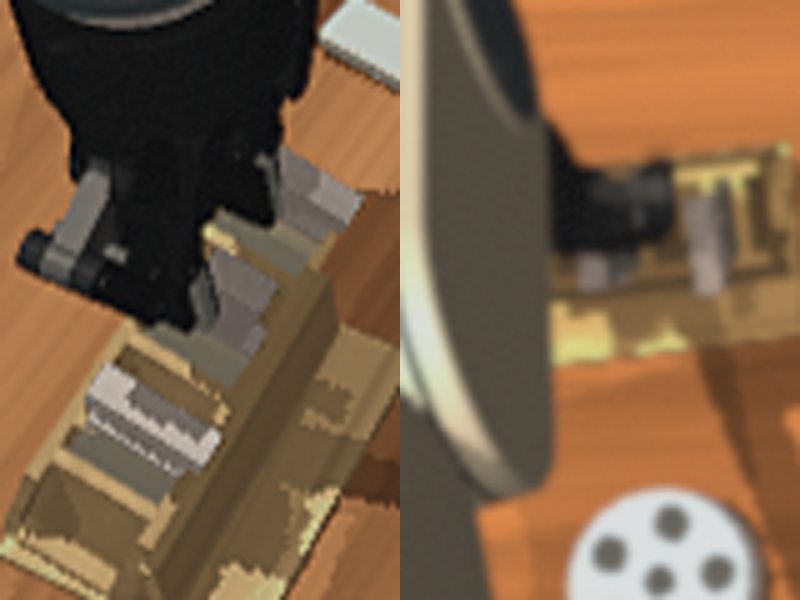

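The approach picture shows the open fingers straddling the plain middle handle (side crop ~(240,300)), clear of both T bars. I lower slowly.

{"api": "jog_arm", "payload": {"moves": [{"x": 0.5, "y": 0, "z": 0, "roll": 0, "jaw": 3.2}, {"x": 1.2, "y": 0, "z": 0, "roll": 0, "jaw": 3.2}, {"x": 1.9, "y": 0, "z": 0, "roll": 0, "jaw": 3.2}, {"x": 2.6, "y": 0, "z": 0, "roll": 0, "jaw": 3.2}, {"x": 3.3, "y": 0, "z": 0, "roll": 0, "jaw": 3.2}, {"x": 3.8, "y": 0, "z": 0, "roll": 0, "jaw": 3.2}, {"x": 4.2, "y": 0, "z": 0, "roll": 0, "jaw": 3.2}, {"x": 4.2, "y": 0, "z": 0, "roll": 0, "jaw": 3.2}, {"x": 4.2, "y": 0, "z": 0, "roll": 0, "jaw": 3.2}, {"x": 4.2, "y": 0, "z": 0, "roll": 0, "jaw": 3.2}]}}

```text
t: 2.53
eef_pos: [0.571, 0.1771, 0.1302]
tool_rot: [0.174, 1.57, 0.259]
wrist_force: [0.6, -0.2, 0.3]
width: 0.374
```

```bash
python3 - <<'E'
from h import *
v=np.load("v.npy");hc=pose(v,plate(0,0,0,.131))[0]
shift(hc+[0,0,-.017],v[2]);s,R=tool();print(R.round(4),s["dq"].round(3))
E
```

```text
t 2.53 tcp [0.571  0.1771 0.1302] F [ 0.63 -0.22  0.33] w 0.374 x/y/z cm [ 0.12 -0.16  0.08] roll -0.01
[[ 3.000e-04 -8.470e-02  9.964e-01]
 [ 1.000e-04  9.964e-01  8.470e-02]
 [-1.000e+00  1.000e-04  3.000e-04]] [-0.002 -0.004 -0.001  0.     0.001 -0.001]
```

{"api": "jog_arm", "payload": {"moves": [{"x": 0.1, "y": -0.1, "z": 0.1, "roll": 0, "jaw": 2.6}, {"x": 0.1, "y": -0.18, "z": 0.1, "roll": 0, "jaw": 2.2}, {"x": 0.1, "y": -0.18, "z": 0.1, "roll": 0, "jaw": 1.8}, {"x": 0.1, "y": -0.18, "z": 0.1, "roll": 0, "jaw": 1.8}, {"x": 0.1, "y": -0.18, "z": 0.1, "roll": 0, "jaw": 1.8}, {"x": 0.1, "y": -0.18, "z": 0.1, "roll": 0, "jaw": 1.8}]}}

```text
t: 3.03
eef_pos: [0.5719, 0.1753, 0.1292]
tool_rot: [0.303, 1.571, 0.388]
wrist_force: [0.1, -0.7, -0.3]
width: 0.209
```

```bash
python3 - <<'E'
from h import *
v=np.load("v.npy");hc=pose(v,plate(0,0,0,.131))[0]
shift(hc+[0,0,-.017],v[2])
i=manip.read_camera("side")[...,::-1];cv2.imwrite("pics/side2.png",i)
o=(170,260);k=10
j=cv2.resize(i[o[1]:o[1]+60,o[0]:o[0]+60],(600,600),interpolation=cv2.INTER_CUBIC)
f=lambda x,y,z:plate(0,x,y,z)
draw(j,"side",v,box(f,.012,.006,.113,.149)+box(f,.018,.005,.106,.113),k,np.array(o),(0,0,255))
cv2.imwrite("pics/cl.png",j)
E
```

```text
t 3.03 tcp [0.5719 0.1753 0.1292] F [ 0.07 -0.65 -0.33] w 0.209 x/y/z cm [ 0.01  0.02 -0.  ] roll -0.01
```

View pics/cl.png

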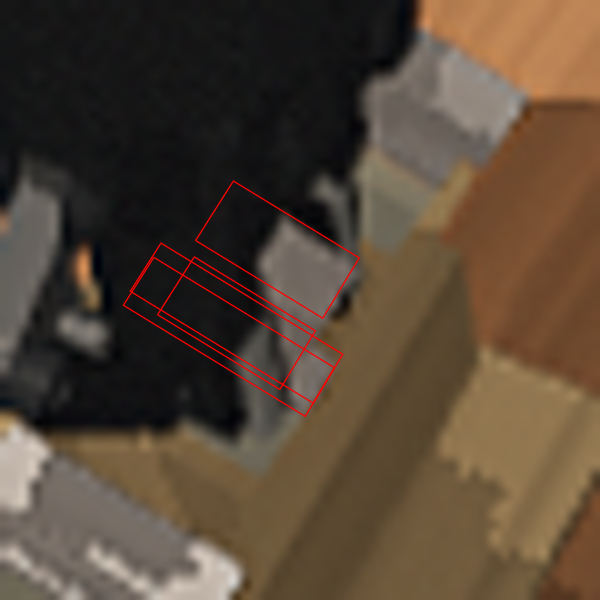

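The side crop shows the handle inside the jaws, agreeing with the model wireframe at its right end (~(350,280)). I close gently.

{"api": "jog_arm", "payload": {"moves": [{"x": 0, "y": 0, "z": 0, "roll": 0, "jaw": 1.6}, {"x": 0, "y": 0, "z": 0, "roll": 0, "jaw": 1.5}, {"x": 0, "y": 0, "z": 0, "roll": 0, "jaw": 1.4}, {"x": 0, "y": 0, "z": 0, "roll": 0, "jaw": 1.3}, {"x": 0, "y": 0, "z": 0, "roll": 0, "jaw": 1.25}], "squeeze": 20}}

```text
t: 3.5
eef_pos: [0.5719, 0.1754, 0.1291]
tool_rot: [0.822, 1.571, 0.907]
wrist_force: [1.1, 1.1, 0.6]
width: 0.147
```

{"api": "jog_arm", "payload": {"moves": [{"x": 0, "y": 0, "z": 0, "roll": 0, "jaw": 1.1}, {"x": 0, "y": 0, "z": 0, "roll": 0, "jaw": 0.8}, {"x": 0, "y": 0, "z": 0, "roll": 0, "jaw": 0.5}, {"x": 0, "y": 0, "z": 0, "roll": 0, "jaw": 0.5}, {"x": 0, "y": 0, "z": 0, "roll": 0, "jaw": 0.5}]}}

```text
t: 3.92
eef_pos: [0.5719, 0.1753, 0.1291]
tool_rot: [-2.539, 1.571, -2.455]
wrist_force: [0.0, 0.1, 0.3]
width: 0.139
```

{"api": "jog_arm", "payload": {"moves": [{"x": -0.188, "y": 0, "z": -0.069, "roll": 0, "jaw": 0.5}, {"x": -0.376, "y": 0, "z": -0.137, "roll": 0, "jaw": 0.5}, {"x": -0.564, "y": 0, "z": -0.206, "roll": 0, "jaw": 0.5}, {"x": -0.752, "y": 0, "z": -0.274, "roll": 0, "jaw": 0.5}, {"x": -0.939, "y": 0, "z": -0.343, "roll": 0, "jaw": 0.5}, {"x": -1.127, "y": 0, "z": -0.411, "roll": 0, "jaw": 0.5}, {"x": -1.315, "y": 0, "z": -0.48, "roll": 0, "jaw": 0.5}, {"x": -1.503, "y": 0, "z": -0.549, "roll": 0, "jaw": 0.5}, {"x": -1.691, "y": 0, "z": -0.617, "roll": 0, "jaw": 0.5}, {"x": -1.879, "y": 0, "z": -0.686, "roll": 0, "jaw": 0.5}]}}

```text
t: 4.75
eef_pos: [0.565, 0.1747, 0.1481]
tool_rot: [-0.455, 1.571, -0.371]
wrist_force: [0.7, -0.2, 0.1]
width: 0.136
```

```bash
python3 - <<'E'
from h import *
s,R=tool();print(s["eef_pos"],s["wrist_force"])
a=cv2.imread("pics/side2.png");b=manip.read_camera("side")[...,::-1]
d=cv2.absdiff(a,np.ascontiguousarray(b)).sum(2)
# stand base region unobstructed: lower part
print("base diff",d[300:370,150:240].mean(), (d[300:370,150:240]>60).sum())
cv2.imwrite("pics/side3.png",b)
E
```

```text
[0.56502199 0.17473706 0.14806808] [ 0.74302408 -0.23330676  0.05410317]
base diff 15.92095238095238 346
```

{"api": "jog_arm", "payload": {"moves": [{"x": -0.235, "y": 0, "z": -0.086, "roll": 0, "jaw": 0.5}, {"x": -0.47, "y": 0, "z": -0.171, "roll": 0, "jaw": 0.5}, {"x": -0.705, "y": 0, "z": -0.257, "roll": 0, "jaw": 0.5}, {"x": -0.939, "y": 0, "z": -0.343, "roll": 0, "jaw": 0.5}, {"x": -1.174, "y": 0, "z": -0.429, "roll": 0, "jaw": 0.5}, {"x": -1.409, "y": 0, "z": -0.514, "roll": 0, "jaw": 0.5}, {"x": -1.644, "y": 0, "z": -0.6, "roll": 0, "jaw": 0.5}, {"x": -1.879, "y": 0, "z": -0.686, "roll": 0, "jaw": 0.5}, {"x": -2.114, "y": 0, "z": -0.772, "roll": 0, "jaw": 0.5}, {"x": -2.348, "y": 0, "z": -0.857, "roll": 0, "jaw": 0.5}]}}

```text
t: 5.63
eef_pos: [0.5564, 0.174, 0.1716]
tool_rot: [1.13, 1.571, 1.215]
wrist_force: [0.8, 0.2, -0.9]
width: 0.138
```

{"api": "jog_arm", "payload": {"moves": [{"x": -0.235, "y": 0, "z": -0.086, "roll": 0, "jaw": 0.5}, {"x": -0.47, "y": 0, "z": -0.171, "roll": 0, "jaw": 0.5}, {"x": -0.705, "y": 0, "z": -0.257, "roll": 0, "jaw": 0.5}, {"x": -0.939, "y": 0, "z": -0.343, "roll": 0, "jaw": 0.5}, {"x": -1.174, "y": 0, "z": -0.429, "roll": 0, "jaw": 0.5}, {"x": -1.409, "y": 0, "z": -0.514, "roll": 0, "jaw": 0.5}, {"x": -1.644, "y": 0, "z": -0.6, "roll": 0, "jaw": 0.5}, {"x": -1.879, "y": 0, "z": -0.686, "roll": 0, "jaw": 0.5}, {"x": -2.114, "y": 0, "z": -0.772, "roll": 0, "jaw": 0.5}, {"x": -2.348, "y": 0, "z": -0.857, "roll": 0, "jaw": 0.5}]}}

```text
t: 6.47
eef_pos: [0.5479, 0.1733, 0.1951]
tool_rot: [-1.883, 1.571, -1.798]
wrist_force: [0.6, -1.0, -0.3]
width: 0.135
```

{"api": "jog_arm", "payload": {"moves": [{"x": -0.235, "y": 0, "z": -0.086, "roll": 0, "jaw": 0.5}, {"x": -0.47, "y": 0, "z": -0.171, "roll": 0, "jaw": 0.5}, {"x": -0.705, "y": 0, "z": -0.257, "roll": 0, "jaw": 0.5}, {"x": -0.939, "y": 0, "z": -0.343, "roll": 0, "jaw": 0.5}, {"x": -1.174, "y": 0, "z": -0.429, "roll": 0, "jaw": 0.5}, {"x": -1.409, "y": 0, "z": -0.514, "roll": 0, "jaw": 0.5}, {"x": -1.644, "y": 0, "z": -0.6, "roll": 0, "jaw": 0.5}, {"x": -1.879, "y": 0, "z": -0.686, "roll": 0, "jaw": 0.5}, {"x": -2.114, "y": 0, "z": -0.772, "roll": 0, "jaw": 0.5}, {"x": -2.348, "y": 0, "z": -0.857, "roll": 0, "jaw": 0.5}]}}

```text
t: 7.3
eef_pos: [0.5394, 0.1726, 0.2185]
tool_rot: [-2.425, 1.571, -2.34]
wrist_force: [0.4, 0.1, -0.7]
width: 0.138
```

{"api": "jog_arm", "payload": {"moves": [{"x": -1, "y": 0, "z": 0, "roll": 0, "jaw": 0.5}, {"x": -2, "y": 0, "z": 0, "roll": 0, "jaw": 0.5}, {"x": -3, "y": 0, "z": 0, "roll": 0, "jaw": 0.5}, {"x": -4, "y": 0, "z": 0, "roll": 0, "jaw": 0.5}, {"x": -5, "y": 0, "z": 0, "roll": 0, "jaw": 0.5}, {"x": -6, "y": 0, "z": 0, "roll": 0, "jaw": 0.5}, {"x": -7, "y": 0, "z": 0, "roll": 0, "jaw": 0.5}, {"x": -8, "y": 0, "z": 0, "roll": 0, "jaw": 0.5}, {"x": -8, "y": 0, "z": 0, "roll": 0, "jaw": 0.5}, {"x": -8, "y": 0, "z": 0, "roll": 0, "jaw": 0.5}]}}

```text
t: 8.13
eef_pos: [0.5397, 0.1727, 0.299]
tool_rot: [0.199, 1.569, 0.284]
wrist_force: [-0.2, 0.1, -1.1]
width: 0.138
```

```bash
python3 - <<'E'
from h import *
s,R=tool();print(s["t"],s["eef_pos"],s["wrist_force"])
o=[(130,200),(90,130)];T=[]
for n,(x,y) in zip(("side","top"),o):
    b=manip.read_camera(n)[...,::-1];cv2.imwrite(f"pics/{n}4.png",b)
    T.append(cv2.resize(b[y:y+150,x:x+100],(400,600),interpolation=cv2.INTER_CUBIC))
cv2.imwrite("pics/out.png",np.hstack(T))
E
```

```text
8.1333 [0.53974934 0.17266456 0.29901192] [-0.20049224  0.0883081  -1.12801593]
```

View pics/out.png

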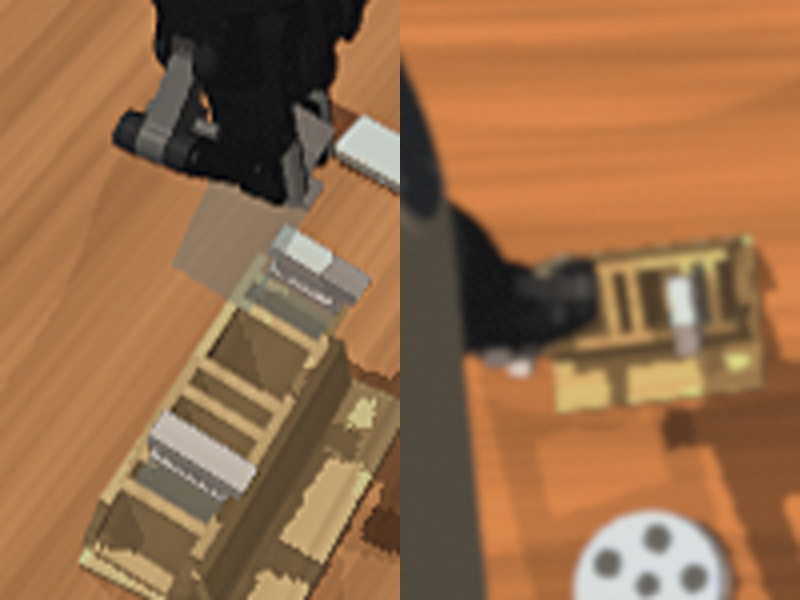

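The picture shows the plate held and still leaning in the hand, with its foot at side-crop (175,265)–(240,305). The stand is in place and both T plates are still in it. The tool can't pitch, so I'll turn the plate upright about the grip axis. To do this its foot corner bears lightly on the outside of the fixed canister while the hand follows an arc.

```bash
cat >> h.py <<'E'
def held(s,R,th,x,z,dz=.017):  # point on the held plate; th tilt, foot toward tool z
    u=R[:,2].copy();u[2]=0;u/=np.linalg.norm(u);e=np.array([0,0,1.])
    return s["eef_pos"]+dz*e+x*(np.cos(th)*u+np.sin(th)*e)+(z-.131)*(-np.sin(th)*u+np.cos(th)*e)
E
python3 - <<'E'
from h import *
s,R=tool()
pa=np.array([130+175/4-.4,200+265/4-.4]);pb=np.array([130+238/4-.4,200+306/4-.4])
for th in(.25,.3,.35,.4):
    print(th,(proj("side",held(s,R,th,.018,0))[0]-pa).round(1),(proj("side",held(s,R,th,-.018,0))[0]-pb).round(1))
def ray(n,p,z):
    m=M[n];d=m["R"].T@np.linalg.solve(m["camera_matrix"],[*p,1]);o=-m["R"].T@m["t"];return o+d*(z-o[2])/d[2]
print("tin",ray("top",(271,263),.06))
c=np.load("c.npy");c[2]=-.285;np.save("c.npy",c);u=np.array([np.cos(c[2]),np.sin(c[2]),0])
C=np.array([c[0],c[1],0])
for th,gap in((.35,.03),(.35,0),(.25,0),(.15,0),(.05,0),(0,0)):
    w=.131*np.sin(th)+.018*np.cos(th);h=.131*np.cos(th)-.018*np.sin(th)
    print(th,gap,(C-u*(.052+w+gap)+[0,0,.096+h-.017]).round(4))
shift(C-u*(.052+.0618+.03)+[0,0,.199],c[2])
shift([*(C-u*(.052+.0618+.03))[:2],.299],c[2])
E
```

```text
0.25 [9.3 3.7] [13.3  4.4]
0.3 [5.8 1.4] [9.6 2.6]
0.35 [ 2.3 -0.9] [6.  0.7]
0.4 [-1.1 -3.3] [ 2.3 -1.3]
tin [ 0.44777323 -0.12574633  0.06      ]
0.35 0.03 [ 0.4879 -0.1772  0.1959]
0.35 0 [ 0.5167 -0.1857  0.1959]
0.25 0 [ 0.5282 -0.189   0.2015]
0.15 0 [ 0.5401 -0.1926  0.2058]
0.05 0 [ 0.5525 -0.1962  0.2089]
0 0 [ 0.5587 -0.198   0.21  ]
t 8.23 tcp [0.5391 0.1725 0.2978] F [ 0.02 -0.13 -0.94] w 0.138 x/y/z cm [  9.89 -34.41  -8.06] roll 21.19
t 8.23 tcp [0.5391 0.1725 0.2978] F [ 0.02 -0.13 -0.94] w 0.138 x/y/z cm [ -0.11 -34.41  -8.06] roll 21.19
```

{"api": "jog_arm", "payload": {"moves": [{"x": 0, "y": -1, "z": -0.5, "roll": 1, "jaw": 0.5}, {"x": 0, "y": -3, "z": -1, "roll": 3, "jaw": 0.5}, {"x": 0, "y": -6, "z": -2, "roll": 5, "jaw": 0.5}, {"x": 0, "y": -9, "z": -3, "roll": 7, "jaw": 0.5}, {"x": 0, "y": -12, "z": -4, "roll": 9, "jaw": 0.5}, {"x": 0, "y": -15, "z": -5, "roll": 11, "jaw": 0.5}, {"x": 0, "y": -18, "z": -6, "roll": 13, "jaw": 0.5}, {"x": 0, "y": -21, "z": -7, "roll": 15, "jaw": 0.5}, {"x": 0, "y": -24, "z": -8, "roll": 17, "jaw": 0.5}, {"x": 0, "y": -26, "z": -8, "roll": 19, "jaw": 0.5}]}}

```text
t: 9.07
eef_pos: [0.4792, -0.0958, 0.2977]
tool_rot: [-2.747, 1.568, -2.997]
wrist_force: [-0.2, -0.0, -0.4]
width: 0.137
```

```bash
python3 - <<'E'
from h import *
c=np.load("c.npy");u=np.array([np.cos(c[2]),np.sin(c[2]),0]);C=np.array([c[0],c[1],0])
shift(C-u*(.052+.0618+.03)+[0,0,.196],c[2])
E
```

```text
t 9.07 tcp [ 0.4792 -0.0958  0.2977] F [-0.24 -0.04 -0.42] w 0.137 x/y/z cm [10.17 -7.67  2.89] roll 1.98
```

{"api": "jog_arm", "payload": {"moves": [{"x": 0, "y": -2, "z": 1, "roll": 2, "jaw": 0.5}, {"x": 0, "y": -4.5, "z": 2, "roll": 2, "jaw": 0.5}, {"x": 0, "y": -6.5, "z": 2.9, "roll": 2, "jaw": 0.5}, {"x": 1, "y": -7.5, "z": 2.9, "roll": 2, "jaw": 0.5}, {"x": 3, "y": -7.6, "z": 2.9, "roll": 2, "jaw": 0.5}, {"x": 5.5, "y": -7.6, "z": 2.9, "roll": 2, "jaw": 0.5}, {"x": 8, "y": -7.6, "z": 2.9, "roll": 2, "jaw": 0.5}, {"x": 9.5, "y": -7.6, "z": 2.9, "roll": 2, "jaw": 0.5}, {"x": 10.1, "y": -7.6, "z": 2.9, "roll": 2, "jaw": 0.5}, {"x": 10.1, "y": -7.6, "z": 2.9, "roll": 2, "jaw": 0.5}]}}

```text
t: 9.9
eef_pos: [0.4895, -0.1734, 0.1952]
tool_rot: [3.059, 1.566, 2.777]
wrist_force: [0.1, 0.5, -0.5]
width: 0.135
```

```bash
python3 - <<'E'
from h import *
c=np.load("c.npy");u=np.array([np.cos(c[2]),np.sin(c[2]),0]);C=np.array([c[0],c[1],0])
shift(C-u*(.052+.0618)+[0,0,.196],c[2])
E
```

```text
t 9.9 tcp [ 0.4895 -0.1734  0.1952] F [ 0.13  0.45 -0.54] w 0.135 x/y/z cm [-0.09 -0.42  2.96] roll 0.17
```

{"api": "jog_arm", "payload": {"moves": [{"x": 0, "y": -0.2, "z": 0.8, "roll": 0.2, "jaw": 0.5}, {"x": 0, "y": -0.4, "z": 1.6, "roll": 0.2, "jaw": 0.5}, {"x": 0, "y": -0.4, "z": 2, "roll": 0.2, "jaw": 0.5}, {"x": 0, "y": -0.4, "z": 2, "roll": 0.2, "jaw": 0.5}, {"x": 0, "y": -0.4, "z": 2, "roll": 0.2, "jaw": 0.5}]}}

```text
t: 10.32
eef_pos: [0.5101, -0.1837, 0.1979]
tool_rot: [-0.098, 1.57, -0.383]
wrist_force: [-0.7, -0.5, -1.0]
width: 0.144
```

```bash
python3 - <<'E'
from h import *
c=np.load("c.npy");u=np.array([np.cos(c[2]),np.sin(c[2]),0]);C=np.array([c[0],c[1],0])
shift(C-u*(.052+.0618)+[0,0,.196],c[2])
E
```

```text
t 10.32 tcp [ 0.5101 -0.1837  0.1979] F [-0.67 -0.5  -1.01] w 0.144 x/y/z cm [ 0.19 -0.    0.69] roll -0.01
```

{"api": "jog_arm", "payload": {"moves": [{"x": 0.1, "y": 0, "z": 0.2, "roll": 0, "jaw": 0.5}, {"x": 0.1, "y": 0, "z": 0.4, "roll": 0, "jaw": 0.5}, {"x": 0.1, "y": 0, "z": 0.6, "roll": 0, "jaw": 0.5}, {"x": 0.1, "y": 0, "z": 0.8, "roll": 0, "jaw": 0.5}, {"x": 0, "y": 0, "z": 1, "roll": 0, "jaw": 0.5}, {"x": -0.05, "y": 0, "z": 1.15, "roll": 0, "jaw": 0.5}, {"x": -0.1, "y": 0, "z": 1.3, "roll": 0, "jaw": 0.5}, {"x": -0.15, "y": 0, "z": 1.4, "roll": 0, "jaw": 0.5}]}}

```text
t: 10.98
eef_pos: [0.5229, -0.1874, 0.1989]
tool_rot: [2.98, 1.571, 2.694]
wrist_force: [-1.9, 0.9, 0.2]
width: 0.138
```

```bash
python3 - <<'E'
from h import *
s,R=tool();print(s["t"],s["eef_pos"],"Ftool",(R.T@s["wrist_force"]).round(2),"Mt",(R.T@s["ft_torque"]).round(3))
b=manip.read_camera("side")[...,::-1];cv2.imwrite("pics/side5.png",b)
j=cv2.resize(b[90:240,220:360],(700,750)[::1],interpolation=cv2.INTER_CUBIC)[:600]
for th,col in((.35,(0,0,255)),(.25,(0,255,0))):
    p=np.array([proj("side",held(s,R,th,x,z))[0] for x,z in((.018,.106),(.018,0),(-.018,0),(-.018,.106))])
    cv2.polylines(j,[np.round((p-[220,90]+.5)*5*8).astype(int)],False,col,1,cv2.LINE_AA,3)
cv2.imwrite("pics/piv.png",j)
E
```

```text
10.9833 [ 0.52292588 -0.1873909   0.19885377] Ftool [-0.23  0.3  -2.02] Mt [-0.022  0.471 -0.017]
```

View pics/piv.png

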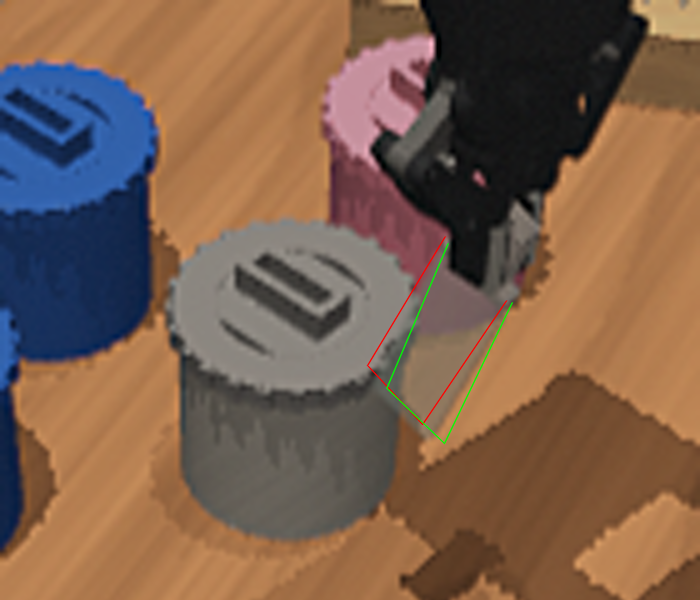

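The picture shows the hand on the robot side of the grey canister. The glass corner bears on the lid edge at (375,370), and the plate has already turned to about 0.28 rad with only 2 N. I continue the arc to upright.

{"api": "jog_arm", "payload": {"moves": [{"x": -0.15, "y": 0, "z": 0.3, "roll": 0, "jaw": 0.5}, {"x": -0.28, "y": 0, "z": 0.6, "roll": 0, "jaw": 0.5}, {"x": -0.4, "y": 0, "z": 0.9, "roll": 0, "jaw": 0.5}, {"x": -0.52, "y": 0, "z": 1.2, "roll": 0, "jaw": 0.5}, {"x": -0.64, "y": 0, "z": 1.5, "roll": 0, "jaw": 0.5}, {"x": -0.75, "y": 0, "z": 1.8, "roll": 0, "jaw": 0.5}, {"x": -0.83, "y": 0, "z": 2.1, "roll": 0, "jaw": 0.5}, {"x": -0.9, "y": 0, "z": 2.4, "roll": 0, "jaw": 0.5}, {"x": -0.95, "y": 0, "z": 2.7, "roll": 0, "jaw": 0.5}, {"x": -1, "y": 0, "z": 3, "roll": 0, "jaw": 0.5}]}}

```text
t: 11.87
eef_pos: [0.552, -0.1959, 0.209]
tool_rot: [-0.022, 1.571, -0.307]
wrist_force: [-1.9, -0.4, -0.1]
width: 0.135
```

```bash
python3 - <<'E'
from h import *
c=np.load("c.npy");u=np.array([np.cos(c[2]),np.sin(c[2]),0]);C=np.array([c[0],c[1],0])
s,R=tool();print("Ftool",(R.T@s["wrist_force"]).round(2),"Mt",(R.T@s["ft_torque"]).round(3))
shift(C-u*(.052+.018)+[0,0,.21],c[2])
E
```

```text
Ftool [ 0.07 -0.92 -1.73] Mt [ 0.02   0.51  -0.013]
t 11.87 tcp [ 0.552  -0.1959  0.209 ] F [-1.92 -0.4  -0.07] w 0.135 x/y/z cm [-0.1  -0.01  0.7 ] roll -0.01
```

{"api": "jog_arm", "payload": {"moves": [{"x": -0.05, "y": 0, "z": 0.2, "roll": 0, "jaw": 0.5}, {"x": -0.1, "y": 0, "z": 0.4, "roll": 0, "jaw": 0.5}, {"x": -0.1, "y": 0, "z": 0.55, "roll": 0, "jaw": 0.5}, {"x": -0.1, "y": 0, "z": 0.55, "roll": 0, "jaw": 0.5}]}}

```text
t: 12.2
eef_pos: [0.5573, -0.1975, 0.2099]
tool_rot: [-0.034, 1.57, -0.319]
wrist_force: [-2.0, 0.1, 0.4]
width: 0.137
```

```bash
python3 - <<'E'
from h import *
s,R=tool();print(s["eef_pos"],"Ftool",(R.T@s["wrist_force"]).round(2),"Mt",(R.T@s["ft_torque"]).round(3))
b=manip.read_camera("side")[...,::-1];cv2.imwrite("pics/side6.png",b)
j=cv2.resize(b[110:230,230:350],(600,600),interpolation=cv2.INTER_CUBIC)
for th,col in((.07,(0,0,255)),(0,(0,255,0))):
    p=np.array([proj("side",held(s,R,th,x,z))[0] for x,z in((.018,.106),(.018,0),(-.018,0),(-.018,.106))])
    cv2.polylines(j,[np.round((p-[230,110]+.5)*5*8).astype(int)],False,col,1,cv2.LINE_AA,3)
cv2.imwrite("pics/piv2.png",j)
E
```

```text
[ 0.55726613 -0.19746558  0.20988287] Ftool [-0.4  -0.44 -1.92] Mt [ 0.011  0.373 -0.098]
```

View pics/piv2.png

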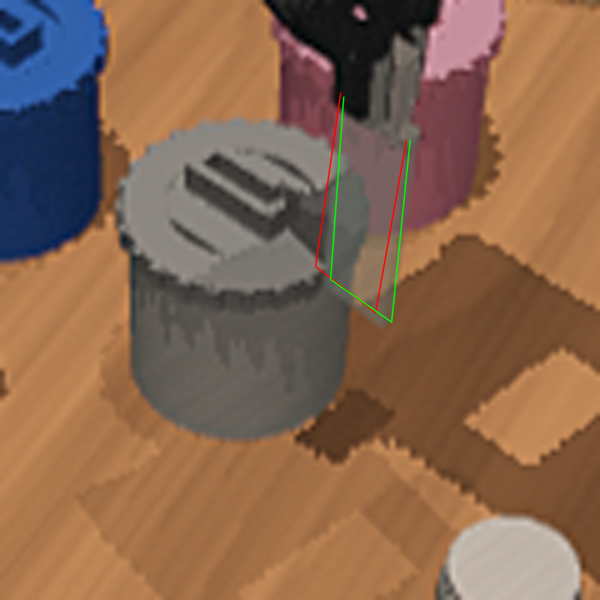

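The plate now matches the upright outline (green), with the foot corner at (390,323). I back off, rise and move over the mouth.

{"api": "jog_arm", "payload": {"moves": [{"x": 0, "y": 0, "z": -0.4, "roll": 0, "jaw": 0.5}, {"x": 0, "y": 0, "z": -0.8, "roll": 0, "jaw": 0.5}, {"x": -1, "y": 0, "z": -0.8, "roll": 0, "jaw": 0.5}, {"x": -2.5, "y": 0, "z": -0.8, "roll": 0, "jaw": 0.5}, {"x": -4, "y": 0, "z": -0.8, "roll": 0, "jaw": 0.5}, {"x": -4.7, "y": 0, "z": 0, "roll": 0, "jaw": 0.5}, {"x": -4.7, "y": 0, "z": 2, "roll": 0, "jaw": 0.5}, {"x": -4.7, "y": 0, "z": 4, "roll": 0, "jaw": 0.5}, {"x": -4.7, "y": 0, "z": 6, "roll": 0, "jaw": 0.5}, {"x": -4.7, "y": 0, "z": 7, "roll": 0, "jaw": 0.5}]}}

```text
t: 13.08
eef_pos: [0.6266, -0.2178, 0.2574]
tool_rot: [-0.037, 1.568, -0.322]
wrist_force: [-0.1, -0.7, -1.2]
width: 0.138
```

```bash
python3 - <<'E'
from h import *
c=np.load("c.npy");C=np.array([c[0],c[1],0]);shift(C+[0,0,.245],c[2])
E
```

```text
t 13.08 tcp [ 0.6266 -0.2178  0.2574] F [-0.09 -0.7  -1.24] w 0.138 x/y/z cm [ 1.24 -0.01 -0.07] roll -0.01
```

{"api": "jog_arm", "payload": {"moves": [{"x": 0.5, "y": 0, "z": -0.05, "roll": 0, "jaw": 0.5}, {"x": 1, "y": 0, "z": -0.05, "roll": 0, "jaw": 0.5}, {"x": 1.4, "y": 0, "z": -0.05, "roll": 0, "jaw": 0.5}, {"x": 1.4, "y": 0, "z": -0.05, "roll": 0, "jaw": 0.5}, {"x": 1.4, "y": 0, "z": -0.05, "roll": 0, "jaw": 0.5}]}}

```text
t: 13.5
eef_pos: [0.6226, -0.2166, 0.2423]
tool_rot: [3.087, 1.569, 2.801]
wrist_force: [-0.1, 0.3, -1.9]
width: 0.138
```

```bash
python3 - <<'E'
from h import *
import ov
c=np.load("c.npy");C=np.array([c[0],c[1],0]);shift(C+[0,0,.242],c[2])
s,R=tool();T=[]
for n,o in(("side",(240,90)),("top",(280,150))):
    b=manip.read_camera(n)[...,::-1];cv2.imwrite(f"pics/{n}7.png",b)
    W=100 if n=="side" else 60; k=600//W if n=="side" else 10
    hh=100 if n=="side" else 60; w=66 if n=="side" else 40
    j=cv2.resize(b[o[1]:o[1]+hh,o[0]:o[0]+w],(w*k,hh*k),interpolation=cv2.INTER_CUBIC)
    draw(j,n,c,ov.cl[:2][::1],k,np.array(o),(0,0,255))
    a=[held(s,R,0,x,0)+y*R[:,1] for x,y in((-.018,-.003),(.018,-.003),(.018,.003),(-.018,.003),(-.018,-.003))]
    p=np.array([proj(n,q)[0] for q in a]);cv2.polylines(j,[np.round((p-o+.5)*k*8).astype(int)],False,(0,255,0),1,cv2.LINE_AA,3)
    T.append(j[:,:400])
cv2.imwrite("pics/mouth.png",np.hstack(T))
E
```

```text
t 13.5 tcp [ 0.6226 -0.2166  0.2423] F [-0.14  0.29 -1.89] w 0.138 x/y/z cm [ 0.03 -0.01  0.34] roll -0.01
```

View pics/mouth.png

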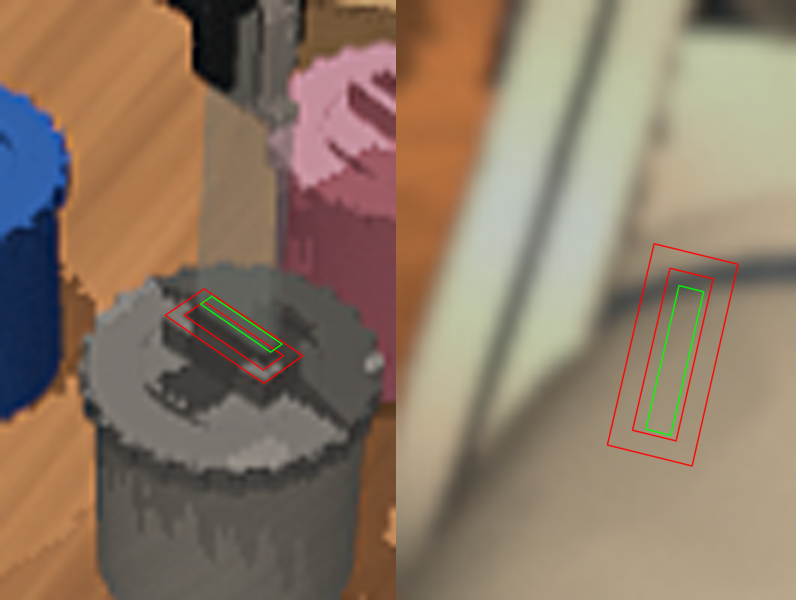

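The side picture shows the upright plate just above the throat (left crop, foot near (240,325)). The modelled foot sits 3 mm short along the throat, so I correct that and settle.

{"api": "jog_arm", "payload": {"moves": [{"x": 0, "y": 0, "z": 0.17, "roll": 0, "jaw": 0.5}, {"x": 0, "y": 0, "z": 0.34, "roll": 0, "jaw": 0.5}, {"x": 0, "y": 0, "z": 0.34, "roll": 0, "jaw": 0.5}, {"x": 0, "y": 0, "z": 0.34, "roll": 0, "jaw": 0.5}, {"x": 0.3, "y": 0, "z": 0.34, "roll": 0, "jaw": 0.5}, {"x": 0.5, "y": 0, "z": 0.34, "roll": 0, "jaw": 0.5}, {"x": 0.5, "y": 0, "z": 0.34, "roll": 0, "jaw": 0.5}, {"x": 0.5, "y": 0, "z": 0.34, "roll": 0, "jaw": 0.5}]}}

```text
t: 14.27
eef_pos: [0.6267, -0.2178, 0.2374]
tool_rot: [3.104, 1.57, 2.818]
wrist_force: [-0.2, 0.3, -0.2]
width: 0.139
```

```bash
python3 - <<'E'
from h import *
c=np.load("c.npy");C=np.array([c[0],c[1],0]);shift(C+[0,0,.232],c[2])
s,R=tool();print("Ft",(R.T@s["wrist_force"]).round(2),"Mt",(R.T@s["ft_torque"]).round(3))
E
```

```text
t 14.27 tcp [ 0.6267 -0.2178  0.2374] F [-0.16  0.35 -0.18] w 0.139 x/y/z cm [ 0.54 -0.01 -0.08] roll -0.01
Ft [ 0.18  0.29 -0.25] Mt [ 0.024  0.012 -0.009]
```

{"api": "jog_arm", "payload": {"moves": [{"x": 0.1, "y": 0, "z": -0.07, "roll": 0, "jaw": 0.5}, {"x": 0.2, "y": 0, "z": -0.07, "roll": 0, "jaw": 0.5}, {"x": 0.3, "y": 0, "z": -0.07, "roll": 0, "jaw": 0.5}, {"x": 0.4, "y": 0, "z": -0.07, "roll": 0, "jaw": 0.5}, {"x": 0.5, "y": 0, "z": -0.07, "roll": 0, "jaw": 0.5}, {"x": 0.6, "y": 0, "z": -0.07, "roll": 0, "jaw": 0.5}, {"x": 0.6, "y": 0, "z": -0.07, "roll": 0, "jaw": 0.5}]}}

```text
t: 14.85
eef_pos: [0.6261, -0.2177, 0.2316]
tool_rot: [-2.981, 1.571, 3.017]
wrist_force: [-0.4, -0.0, -1.4]
width: 0.138
```

```bash
cat > st.py <<'E'
from h import *
c=np.load("c.npy");C=np.array([c[0],c[1],0]);shift(C+[0,0,.2],c[2])
s,R=tool();print("Ft",(R.T@s["wrist_force"]).round(2),"Mt",(R.T@s["ft_torque"]).round(3),"foot z",round(s["eef_pos"][2]+.017-.131,4))
E
python3 st.py
```

```text
t 14.85 tcp [ 0.6261 -0.2177  0.2316] F [-0.45 -0.   -1.44] w 0.138 x/y/z cm [ 3.16 -0.01 -0.02] roll -0.01
Ft [ 1.44 -0.13 -0.43] Mt [-0.034 -0.004 -0.088] foot z 0.1176
```

{"api": "jog_arm", "payload": {"moves": [{"x": 0.15, "y": 0, "z": 0, "roll": 0, "jaw": 0.5}, {"x": 0.3, "y": 0, "z": 0, "roll": 0, "jaw": 0.5}, {"x": 0.45, "y": 0, "z": 0, "roll": 0, "jaw": 0.5}, {"x": 0.6, "y": 0, "z": 0, "roll": 0, "jaw": 0.5}, {"x": 0.75, "y": 0, "z": 0, "roll": 0, "jaw": 0.5}, {"x": 0.9, "y": 0, "z": 0, "roll": 0, "jaw": 0.5}]}}

```text
t: 15.35
eef_pos: [0.6262, -0.2177, 0.2226]
tool_rot: [-2.562, 1.571, -2.847]
wrist_force: [-0.4, -1.2, -0.1]
width: 0.136
```

```bash
python3 st.py
```

```text
t 15.35 tcp [ 0.6262 -0.2177  0.2226] F [-0.39 -1.23 -0.1 ] w 0.136 x/y/z cm [ 2.26 -0.   -0.03] roll -0.01
Ft [ 0.1  -1.29 -0.03] Mt [ 0.008 -0.033 -0.108] foot z 0.1086
```

```bash
cat > st.py <<'E'
from h import *
c=np.load("c.npy");C=np.array([c[0],c[1],0])
A=[]
for i in range(5):
    manip.read_camera("side");s,R=tool();A.append(np.r_[R.T@s["wrist_force"],R.T@s["ft_torque"]])
A=np.array(A);print("Ft/Mt mean",A.mean(0).round(3),"sd",A.std(0).round(2));shift(C+[0,0,.2],c[2]);print("foot z",round(s["eef_pos"][2]+.017-.131,4))
E
python3 st.py
```

```text
Ft/Mt mean [ 0.922  0.01  -0.538 -0.004 -0.021 -0.119] sd [0.24 0.19 0.59 0.02 0.05 0.02]
t 15.6 tcp [ 0.6262 -0.2177  0.2228] F [-1.46  0.18 -0.85] w 0.139 x/y/z cm [ 2.28 -0.01 -0.03] roll -0.01
foot z 0.1088
```

A steady small moment about the tool's z suggests light contact on the +y throat wall. I shift 1 mm in -y while going on.

{"api": "jog_arm", "payload": {"moves": [{"x": 0, "y": -0.06, "z": 0, "roll": 0, "jaw": 0.5}, {"x": 0.05, "y": -0.12, "z": 0, "roll": 0, "jaw": 0.5}, {"x": 0.15, "y": -0.12, "z": 0, "roll": 0, "jaw": 0.5}, {"x": 0.3, "y": -0.12, "z": 0, "roll": 0, "jaw": 0.5}]}}

```text
t: 15.93
eef_pos: [0.626, -0.2189, 0.2199]
tool_rot: [0.14, 1.57, -0.145]
wrist_force: [-0.7, 0.2, -1.2]
width: 0.137
```

```bash
python3 st.py
```

```text
Ft/Mt mean [ 0.897  0.33   0.118 -0.006 -0.015  0.004] sd [0.31 0.61 0.4  0.04 0.05 0.03]
t 16.18 tcp [ 0.6259 -0.2188  0.2198] F [ 0.77  0.87 -0.81] w 0.136 x/y/z cm [ 1.98  0.11 -0.03] roll -0.01
foot z 0.1058
```

{"api": "jog_arm", "payload": {"moves": [{"x": 0.2, "y": -0.08, "z": 0, "roll": 0, "jaw": 0.5}, {"x": 0.4, "y": -0.08, "z": 0, "roll": 0, "jaw": 0.5}, {"x": 0.6, "y": -0.08, "z": 0, "roll": 0, "jaw": 0.5}, {"x": 0.8, "y": -0.08, "z": 0, "roll": 0, "jaw": 0.5}, {"x": 1.0, "y": -0.08, "z": 0, "roll": 0, "jaw": 0.5}, {"x": 1.2, "y": -0.08, "z": 0, "roll": 0, "jaw": 0.5}, {"x": 1.4, "y": -0.08, "z": 0, "roll": 0, "jaw": 0.5}, {"x": 1.6, "y": -0.08, "z": 0, "roll": 0, "jaw": 0.5}]}}

```text
t: 16.85
eef_pos: [0.6256, -0.2196, 0.2036]
tool_rot: [-2.971, 1.571, 3.027]
wrist_force: [-0.4, -0.2, -0.8]
width: 0.139
```

```bash
python3 st.py
```

```text
Ft/Mt mean [ 0.736  0.32   0.297 -0.035  0.022  0.008] sd [0.32 0.46 0.52 0.03 0.03 0.02]
t 17.1 tcp [ 0.6257 -0.2196  0.2039] F [ 0.98 -0.59 -1.17] w 0.138 x/y/z cm [ 0.39  0.19 -0.04] roll -0.01
foot z 0.0899
```

{"api": "jog_arm", "payload": {"moves": [{"x": 0.2, "y": 0, "z": 0, "roll": 0, "jaw": 0.5}, {"x": 0.4, "y": 0, "z": 0, "roll": 0, "jaw": 0.5}, {"x": 0.6, "y": 0, "z": 0, "roll": 0, "jaw": 0.5}, {"x": 0.8, "y": 0, "z": 0, "roll": 0, "jaw": 0.5}, {"x": 1.0, "y": 0, "z": 0, "roll": 0, "jaw": 0.5}, {"x": 1.2, "y": 0, "z": 0, "roll": 0, "jaw": 0.5}, {"x": 1.4, "y": 0, "z": 0, "roll": 0, "jaw": 0.5}, {"x": 1.6, "y": 0, "z": 0, "roll": 0, "jaw": 0.5}, {"x": 1.8, "y": 0, "z": 0, "roll": 0, "jaw": 0.5}, {"x": 2.0, "y": 0, "z": 0, "roll": 0, "jaw": 0.5}]}}

```text
t: 17.93
eef_pos: [0.6256, -0.2196, 0.1836]
tool_rot: [3.128, 1.571, 2.842]
wrist_force: [1.0, -0.2, -0.4]
width: 0.141
```

```bash
python3 st.py
```

```text
Ft/Mt mean [ 1.031e+00 -1.280e-01  2.960e-01 -9.000e-03 -2.300e-02  1.000e-03] sd [0.52 0.51 0.5  0.04 0.03 0.03]
t 18.18 tcp [ 0.6257 -0.2196  0.1839] F [ 0.7   0.09 -1.33] w 0.139 x/y/z cm [-1.61  0.19 -0.04] roll -0.01
foot z 0.0699
```

{"api": "jog_arm", "payload": {"moves": [{"x": 0.2, "y": 0, "z": 0, "roll": 0, "jaw": 0.5}, {"x": 0.4, "y": 0, "z": 0, "roll": 0, "jaw": 0.5}, {"x": 0.55, "y": 0, "z": 0, "roll": 0, "jaw": 0.5}, {"x": 0.65, "y": 0, "z": 0, "roll": 0, "jaw": 0.5}, {"x": 0.75, "y": 0, "z": 0, "roll": 0, "jaw": 0.5}, {"x": 0.85, "y": 0, "z": 0, "roll": 0, "jaw": 0.5}, {"x": 0.93, "y": 0, "z": 0, "roll": 0, "jaw": 0.5}, {"x": 1.0, "y": 0, "z": 0, "roll": 0, "jaw": 0.5}, {"x": 1.0, "y": 0, "z": 0, "roll": 0, "jaw": 0.5}]}}

```text
t: 18.93
eef_pos: [0.6255, -0.2196, 0.1736]
tool_rot: [-3.049, 1.571, 2.949]
wrist_force: [-0.2, -0.3, -1.3]
width: 0.135
```

{"api": "jog_arm", "payload": {"moves": [{"x": 0.04, "y": 0, "z": 0, "roll": 0, "jaw": 0.5}, {"x": 0.08, "y": 0, "z": 0, "roll": 0, "jaw": 0.5}, {"x": 0.12, "y": 0, "z": 0, "roll": 0, "jaw": 0.5}, {"x": 0.12, "y": 0, "z": 0, "roll": 0, "jaw": 0.5}]}}

```text
t: 19.27
eef_pos: [0.6256, -0.2196, 0.1725]
tool_rot: [-2.886, 1.571, 3.112]
wrist_force: [0.1, -0.2, -1.0]
width: 0.134
```

{"api": "jog_arm", "payload": {"moves": [{"x": 0.04, "y": 0, "z": 0, "roll": 0, "jaw": 0.5}, {"x": 0.08, "y": 0, "z": 0, "roll": 0, "jaw": 0.5}, {"x": 0.12, "y": 0, "z": 0, "roll": 0, "jaw": 0.5}, {"x": 0.12, "y": 0, "z": 0, "roll": 0, "jaw": 0.5}]}}

```text
t: 19.6
eef_pos: [0.6256, -0.2196, 0.1713]
tool_rot: [3.023, 1.571, 2.738]
wrist_force: [-0.3, -0.3, -1.2]
width: 0.138
```

{"api": "jog_arm", "payload": {"moves": [{"x": 0.04, "y": 0, "z": 0, "roll": 0, "jaw": 0.5}, {"x": 0.08, "y": 0, "z": 0, "roll": 0, "jaw": 0.5}, {"x": 0.12, "y": 0, "z": 0, "roll": 0, "jaw": 0.5}, {"x": 0.12, "y": 0, "z": 0, "roll": 0, "jaw": 0.5}]}}

```text
t: 19.93
eef_pos: [0.6256, -0.2195, 0.1701]
tool_rot: [3.009, 1.571, 2.724]
wrist_force: [-0.2, -0.2, -1.4]
width: 0.139
```

{"api": "jog_arm", "payload": {"moves": [{"x": 0.04, "y": 0, "z": 0, "roll": 0, "jaw": 0.5}, {"x": 0.08, "y": 0, "z": 0, "roll": 0, "jaw": 0.5}, {"x": 0.12, "y": 0, "z": 0, "roll": 0, "jaw": 0.5}, {"x": 0.12, "y": 0, "z": 0, "roll": 0, "jaw": 0.5}]}}

```text
t: 20.27
eef_pos: [0.6256, -0.2196, 0.1689]
tool_rot: [2.85, 1.571, 2.565]
wrist_force: [-0.2, 1.0, -1.7]
width: 0.137
```

{"api": "jog_arm", "payload": {"moves": [{"x": 0.04, "y": 0, "z": 0, "roll": 0, "jaw": 0.5}, {"x": 0.08, "y": 0, "z": 0, "roll": 0, "jaw": 0.5}, {"x": 0.12, "y": 0, "z": 0, "roll": 0, "jaw": 0.5}, {"x": 0.12, "y": 0, "z": 0, "roll": 0, "jaw": 0.5}]}}

```text
t: 20.6
eef_pos: [0.6256, -0.2196, 0.1677]
tool_rot: [-3.124, 1.571, 2.874]
wrist_force: [-0.5, 0.7, -0.2]
width: 0.136
```

{"api": "jog_arm", "payload": {"moves": [{"x": 0.03, "y": 0, "z": 0, "roll": 0, "jaw": 0.5}, {"x": 0.06, "y": 0, "z": 0, "roll": 0, "jaw": 0.5}, {"x": 0.06, "y": 0, "z": 0, "roll": 0, "jaw": 0.5}, {"x": 0.06, "y": 0, "z": 0, "roll": 0, "jaw": 0.5}]}}

```text
t: 20.93
eef_pos: [0.6257, -0.2196, 0.1672]
tool_rot: [2.952, 1.571, 2.667]
wrist_force: [0.7, 0.2, -0.8]
width: 0.135
```

{"api": "jog_arm", "payload": {"moves": [{"x": 0.04, "y": 0, "z": 0, "roll": 0, "jaw": 0.5}, {"x": 0.08, "y": 0, "z": 0, "roll": 0, "jaw": 0.5}, {"x": 0.12, "y": 0, "z": 0, "roll": 0, "jaw": 0.5}, {"x": 0.12, "y": 0, "z": 0, "roll": 0, "jaw": 0.5}]}}

```text
t: 21.27
eef_pos: [0.6258, -0.2197, 0.1663]
tool_rot: [-0.057, 1.57, -0.343]
wrist_force: [-0.3, -0.9, 0.8]
width: 0.14
```

```bash
python3 st.py
```

```text
Ft/Mt mean [-1.719 -0.016 -0.224 -0.004  0.117 -0.007] sd [0.72 0.4  0.62 0.02 0.04 0.03]
t 21.52 tcp [ 0.6258 -0.2197  0.1663] F [-0.82  0.23  2.73] w 0.136 x/y/z cm [-3.37  0.19 -0.04] roll -0.01
foot z 0.0523
```

The floor is felt: force went from about -0.9 N to +1.7 N, steady, with the foot at about 52 mm, well under the 6 N limit. I release gently.

{"api": "jog_arm", "payload": {"moves": [{"x": 0, "y": 0, "z": 0, "roll": 0, "jaw": 1.15}, {"x": 0, "y": 0, "z": 0, "roll": 0, "jaw": 1.2}, {"x": 0, "y": 0, "z": 0, "roll": 0, "jaw": 1.25}, {"x": 0, "y": 0, "z": 0, "roll": 0, "jaw": 1.3}, {"x": 0, "y": 0, "z": 0, "roll": 0, "jaw": 1.4}, {"x": 0, "y": 0, "z": 0, "roll": 0, "jaw": 1.6}, {"x": 0, "y": 0, "z": 0, "roll": 0, "jaw": 2.0}, {"x": 0, "y": 0, "z": 0, "roll": 0, "jaw": 2.5}, {"x": 0, "y": 0, "z": 0, "roll": 0, "jaw": 3}, {"x": 0, "y": 0, "z": 0, "roll": 0, "jaw": 3}]}}

```text
t: 22.35
eef_pos: [0.6257, -0.2196, 0.166]
tool_rot: [-2.283, 1.571, -2.568]
wrist_force: [-0.4, 0.4, -0.2]
width: 0.354
```

```bash
python3 st.py; python3 - <<'E'
from h import *
T=[]
for n,o in(("side",(240,80)),("top",(270,140))):
    b=manip.read_camera(n)[...,::-1];cv2.imwrite(f"pics/{n}8.png",b);T.append(cv2.resize(b[o[1]:o[1]+120,o[0]:o[0]+80],(400,600),interpolation=cv2.INTER_CUBIC))
cv2.imwrite("pics/rel.png",np.hstack(T))
E
```

```text
Ft/Mt mean [ 0.051 -0.205 -0.12   0.016  0.001 -0.018] sd [0.66 0.31 0.37 0.03 0.02 0.03]
t 22.6 tcp [ 0.6257 -0.2196  0.166 ] F [-0.11 -0.45  0.34] w 0.35 x/y/z cm [-3.4   0.19 -0.03] roll -0.01
foot z 0.052
```

View pics/rel.png

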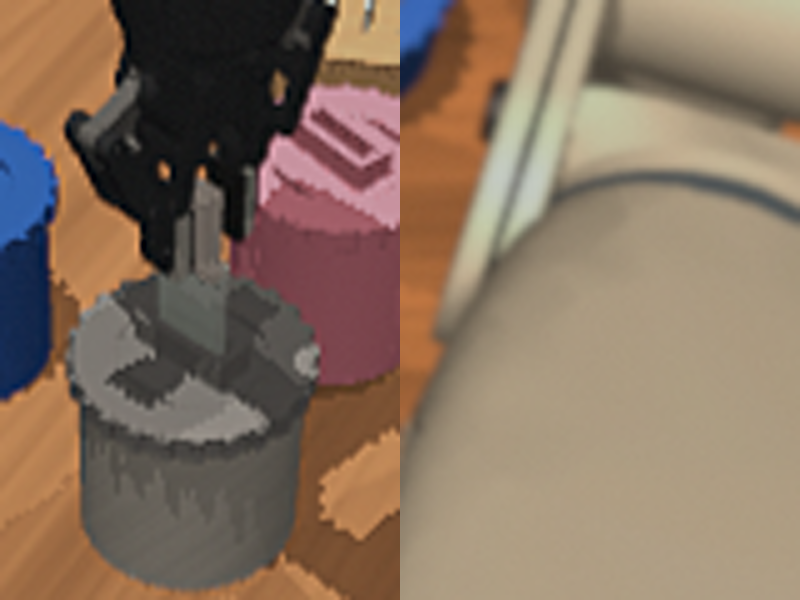

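The plate stands free in the throat between the open fingers (side crop (200,270)). I retreat straight up, then aside.

{"api": "jog_arm", "payload": {"moves": [{"x": -0.5, "y": 0, "z": 0, "roll": 0, "jaw": 3}, {"x": -1.5, "y": 0, "z": 0, "roll": 0, "jaw": 3}, {"x": -3, "y": 0, "z": 0, "roll": 0, "jaw": 3}, {"x": -5, "y": 0, "z": 0, "roll": 0, "jaw": 3}, {"x": -7, "y": 0, "z": 0, "roll": 0, "jaw": 3}, {"x": -9, "y": 0, "z": 0, "roll": 0, "jaw": 3}, {"x": -11, "y": 0, "z": 0, "roll": 0, "jaw": 3}, {"x": -13, "y": 0, "z": -3, "roll": 0, "jaw": 3}, {"x": -13, "y": 0, "z": -7, "roll": 0, "jaw": 3}, {"x": -13, "y": 0, "z": -11, "roll": 0, "jaw": 3}]}}

```text
t: 23.53
eef_pos: [0.5201, -0.1887, 0.2982]
tool_rot: [-0.101, 1.567, -0.386]
wrist_force: [-0.1, -0.2, -0.8]
width: 0.349
```

{"api": "jog_arm", "payload": {"moves": [{"x": 0, "y": 0, "z": -4, "roll": 0, "jaw": 3}, {"x": 0, "y": 0, "z": -8, "roll": 0, "jaw": 3}, {"x": 0, "y": 0, "z": -10, "roll": 0, "jaw": 3}, {"x": 0, "y": 0, "z": -10, "roll": 0, "jaw": 3}, {"x": 0, "y": 0, "z": -10, "roll": 0, "jaw": 3}, {"x": 0, "y": 0, "z": -10, "roll": 0, "jaw": 3}]}}

```text
t: 24.03
eef_pos: [0.4253, -0.161, 0.2972]
tool_rot: [-0.088, 1.568, -0.374]
wrist_force: [0.3, -1.1, -0.9]
width: 0.351
```

```bash
python3 - <<'E'
from h import *
import ov
s,R=tool();print(s["t"],s["eef_pos"])
I={n:np.ascontiguousarray(manip.read_camera(n)[...,::-1]) for n in("side","top")}
for n in I: cv2.imwrite(f"pics/{n}9.png",I[n])
a=cv2.resize(I["side"][85:385,130:330],(400,600),interpolation=cv2.INTER_CUBIC)
v=np.load("v.npy");draw(a,"side",v,ov.sl(),2,np.array((130,85)),(0,0,255))
b=cv2.resize(I["top"][130:280,100:330],(400,261),interpolation=cv2.INTER_CUBIC)
c=cv2.resize(I["side"][100:185,240:340],(400,339),interpolation=cv2.INTER_CUBIC)
cv2.imwrite("pics/fin.png",np.hstack([a,np.vstack([b,c])]))
E
```

```text
24.0333 [ 0.42529824 -0.16098571  0.29718176]
```

View pics/fin.png

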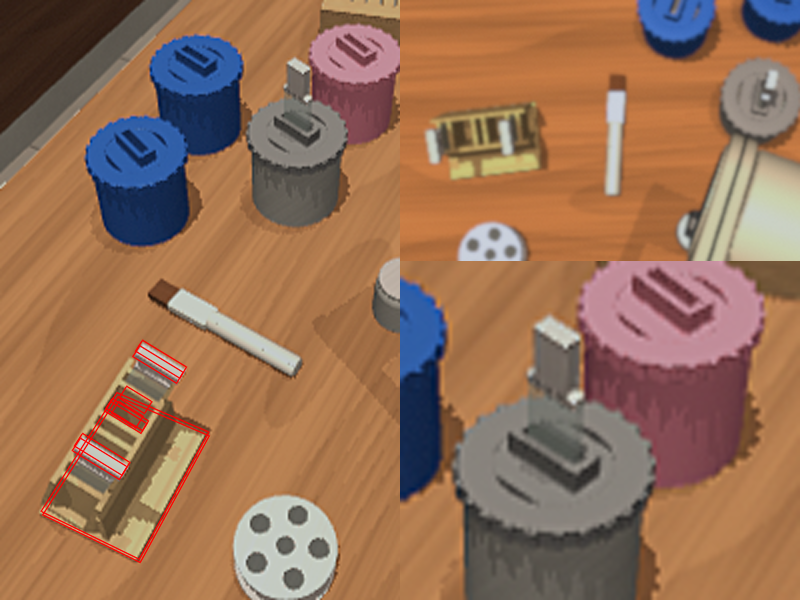

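The last picture shows the plain-handled plate upright in the grey canister's throat at (555,380). The stand lies on its first outline with both T plates in it, and the brush and reel are unmoved. I hand in, first comparing the brush, reel, tin and stand with the first pictures in numbers.

```bash
python3 - <<'E'
import cv2,numpy as np
from rig import manip
a=cv2.imread("pics/side0.png",0).astype(np.float32);b=cv2.imread("pics/side9.png",0).astype(np.float32)
for n,(x0,y0,x1,y1) in dict(stand=(145,250,240,370),brush=(198,218,285,275),reel=(240,325,305,384),tin=(308,205,355,258)).items():
    p,q=[np.ascontiguousarray(i[y0:y1,x0:x1]) for i in(a,b)]
    print(n,"px shift",np.round(cv2.phaseCorrelate(p,q,cv2.createHanningWindow(p.shape[::-1],cv2.CV_32F)),2))
print(manip.finish_job())
E
```

```text
Traceback (most recent call last):
ValueError: setting an array element with a sequence. The requested array has an inhomogeneous shape after 1 dimensions. The detected shape was (2,) + inhomogeneous part.
```

```bash
python3 - <<'E'
import cv2,numpy as np
from rig import manip
a=cv2.imread("pics/side0.png",0).astype(np.float32);b=cv2.imread("pics/side9.png",0).astype(np.float32)
for n,(x0,y0,x1,y1) in dict(stand=(145,250,240,370),brush=(198,218,285,275),reel=(240,325,305,384),tin=(308,205,355,258)).items():
    p,q=[np.ascontiguousarray(i[y0:y1,x0:x1]) for i in(a,b)]
    d,r=cv2.phaseCorrelate(p,q,cv2.createHanningWindow(p.shape[::-1],cv2.CV_32F));print(n,np.round(d,2),round(r,2))
print(manip.finish_job())
E
```

```text
stand [ 0.27 -0.05] 0.63
brush [ 0.04 -0.02] 1.01
reel [-0.   -0.01] 1.0
tin [ 0.23 -0.04] 0.87
the job is handed in; nothing more can be done
None
```

The plain-handled plate now stands upright in the grey canister's throat, let go and untouched, and the job is handed in at about 24 s of the 64 s allowed.

- **Drawing it out:** I gripped the handle across its 12 mm at 20 N and drew it straight along the leaning slot.
- **Turning it upright:** the tool cannot pitch, so I turned the plate in the grip by resting its glass corner on the outside of the fixed canister. The wrist read about 2 N during this.
- **Lowering it:** I fed it through the throat and shifted 2 mm sideways after feeling a light wall contact. I then lowered in small steps until the floor was felt at about 52 mm. The net upward force was about 1.7 N, well under the 6 N that would push the floor down.

**Last checks:**
- The final pictures show the plate upright in the throat and both T plates still in the stand.
- Compared with the first side picture, the brush and reel shifted 0.04 px or less.
- The tin and stand came out at about 0.25 px (roughly 0.5 mm), but shadows and the removed plate lower that match, so I can't say they moved exactly zero.
- The inner floor can't be seen, so that it stayed in place rests only on the force readings.
- Just before release, the moment reading suggested one foot corner touched first, meaning a very slight tilt in the grip.

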